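# Slide the heavy paint crate home against its stop

## Robot

A 6-joint arm with a two-finger parallel gripper is mounted at the origin on the work surface. World frame = base frame: x ahead of the robot, y to its left, z up, the work surface at z = 0. Lengths are in m, angles in rad, forces in N, time in s.
With the tool pointing down it reaches from about 0.15 to 0.775 m from the base axis. Payload 6.1 kg.
Tool frame: the origin (TCP) lies midway between the tips of the shut fingers; the grasp point (between the pads) lies 19 mm behind it; z points along the fingers, y is the direction in which the jaws open and shut (so a half turn about z gives the same grasp; the last joint's range is limited). The gripper opens to 85 mm and grips with 20 to 120 N. Pads are 22 mm wide; open, the fingers measure 114 mm over their backs; the gripper's body (76 mm by 85 mm) begins 54 mm behind the grasp point. The pads swing forward as they close: fully open they stand 13 mm farther back than shut.
Start: joints at [-1.144, 0.126, -0.04, 1.405, 0, 1.571], TCP at [0.217, -0.478, 0.231] pointing down, gripper open.
Joint ranges: [-2.72, 2.72], [-0.95, 1.95], [-1.27, 1.35], [-1.78, 2.02], [-1.46, 1.47], [-3.14, 3.14]. Speed limits (rad/s): [2.39, 2.39, 3.01, 3.14, 3.14, 3.14].

## Interface

Orientations are given as a 3x3 rotation matrix whose columns are the frame's x, y, z axes.
In Python, from cell import env gives the robot as it stands.
- The arm moves only by the tool carry_out, never from a script. Its argument "increments" is a list of rows, each a list of 2 entries, a list of its own where there are three numbers: the shift along the world's x, y, z in cm, then the turn, a rotation vector about the world's x, y, z in degrees. In form: [[[x, y, z], [rx, ry, rz]], ...]. A call has 1 to 12 rows; each row is the pose to reach, as a shift and turn from the pose commanded when the call began; what a row does not reach only later rows make up. A row lasts 1/8 s, in which the tool goes at most 62.5 mm and 10.7 degrees, less where a joint would pass 70% of its speed; a pose out of reach is approached as far as the arm can. A call with a gripper value outside its range is refused whole. "fingers" is the opening in per cent of the stroke, from 0 (shut) to 100 (fully open), set as the call begins (left out, the last holds). The fingers move at their own pace and stop on an object; "force" is the grip in N (left out, the last holds). Time passes only in rows, so rows that repeat a pose let the fingers close. It gives the time, the measured TCP pose, the force and the opening at its end, in the units of the state.
- env.sense(): the state, without advancing time (a new reading comes with each control period).
- env.get_image(name): name is "scene" or "top"; returns the picture (400x640x3 uint8, red, green, blue); there is no depth.
- env.camera_model(name): a dict with "vertical_fov" (degrees; the focal length in pixels is half the picture's height over the tangent of half this angle, whatever the lens; pixels are square), "cx", "cy" (the principal point, pixels), "origin" and "attitude" of the camera in the world. Camera axes: x right, y down, z forward; pixel columns grow to the right and rows downward; lengths in m; the calibration is good to about 2 mm. A picture is of the moment at which its call begins. camera_model takes no time and is no camera call.
- env.hand_in(): hands the job in, once; it reports no verdict.
The state is a dict: "clock": time; "qpos": joint angles; "joint_velocities": joint speeds; "joint_torque": joint torques, N m; "ee_pos": TCP position; "tool_rot": TCP orientation; "ft_force": force on the tool from outside, world axes, zero at the start; "moment": the same for the moment, N m; "finger_gap": opening from 0.0 (shut) to 1.0 (fully open).
Only numpy, scipy, OpenCV 4.12 (cv2) and the standard library are available. Lean on these libraries where they do the work, as an engineer would, in place of code of your own. Each camera call takes 0.05 s, during which the arm holds its last target.

## Task

Push the heavy wooden paint crate across the bench into its blue-taped bay until its long side sits flush against the metal stop, with its ends inside the tape. Push it low down near its base with the fingers so that it slides and stays upright: do not lift it, do not touch its carrying handle or the tins in its top, and leave the other pots and cans where they stand. Finish with the hand clear of everything.

Things in the scene. Friction and masses are not known exactly. Their poses are not given: they have to be found in the camera images.
- crate: Loose closed plywood crate, about 2 kg (varies by a quarter), 180 mm long (its x) by 130 mm deep (its y), flat upright sides from 12 to 70 mm up, flat top at 70 mm. Origin: centre of its underside, on the bench; z up. Stands on two runners along x, 12 mm high, outer edges 30 mm either side of the middle: pushed above about 40 mm it may tip over the far runner, below 30 mm it slides (7 to 18 N).
- push_side (a point): Point at the middle of the crate's long side to push (its +y side, 65 mm from the crate's origin), 20 mm above the bench. The crate starts on the +y side of the bay, up to 22 degrees askew, and goes towards -y.
- crate_handle: Carrying handle fixed on the crate, and the three tins in its top: not to be touched. Same origin and axes as the crate. Uprights (12 x 36 mm in x and y) at x = -80 and +80 mm rise from 70 to 155 mm and carry a bar 16 mm thick along x at y = 0, 142 mm up. Tins 40 mm across, tops 85 mm up, at y = 0, x = -47, 0, +47 mm.
- bay: Taped bay and metal stop, fixed to the bench. Origin: where the crate's origin is when home, on the bench; home, crate and bay axes agree. Stop: bar 240 mm long (x), 30 wide, 32 high, its face to the crate at y = -65 mm. Flat blue tape 20 mm wide marks the ends (inner edges at x = -112, +112 mm) and the open side where the crate slides in (y = +100 mm); it is no obstacle.
- paint_can: Loose closed can with a blue band, 60 mm across, 85 mm high, beyond the work (+x); origin at the centre of its underside. A bystander.
- varnish_jar: Loose jar with a black cap, 54 mm across, 75 mm high, beyond the work (+x); origin at the centre of its underside. A bystander.
- brush_pot: Loose terracotta-coloured pot, 64 mm across the rim, 80 mm high, with three brush handles standing up to 128 mm; behind the stop (-y); origin at the centre of its underside. A bystander.
Mind the look-alikes: they are no part of the job. Of the things that look like the crate, the smallest one is meant.

How it is judged:
On the way:
1. the crate is being slid by the fingers, standing on the bench (contact force between the fingers and crate above 1 N and distance of crate from where it was at the start of the episode above 0.03 m and angle between crate's own z axis and vertical below 0.1 rad), for 0.1 s.
At the end, for the whole second after the job is handed in: The crate stands upright and still on the bench, its origin within 9 mm of home towards the stop and 22 mm along it, its long side within 0.09 rad of the stop's direction; the bystanders stand within 20 mm of where they were; the robot touches nothing (y of crate in the frame of bay between -0.008 and 0.009 m and x of crate in the frame of bay between -0.022 and 0.022 m and angle between the x axis of crate and the x axis of bay, either way round below 0.09 rad and angle between crate's own z axis and vertical below 0.04 rad and height (world z) of crate below 0.006 m and linear speed of crate below 0.01 m/s and distance of each of paint_can, varnish_jar, brush_pot from where it was at the start of the episode below 0.02 m).
It fails at once if the crate tips by more than 0.15 rad (angle between crate's own z axis and vertical above 0.15 rad).
It fails at once if the crate is lifted (its origin more than 12 mm above the bench) (height (world z) of crate above 0.012 m).
It fails at once if the handle or the tins in the crate's top are touched (more than 1 N) (contact force between any of the fingers, the arm and crate_handle above 1 N).
It fails at once if a bystander is moved by more than 20 mm (distance of any of paint_can, varnish_jar, brush_pot from where it was at the start of the episode above 0.02 m).
It also fails if it takes over 72 s, if anything falls off the work surface, if the arm or the gripper's body presses on something with over 40 N, if the wrist force passes 120 N, or if a joint passes its speed limit or range.

## Working session

There is one attempt and no reset: what is moved stays moved. The work goes in short steps, Python scripts to look and compute and a tool call to move; the robot and the scene stay as the last step left them, time stands still between calls to the robot, and variables do not carry over. Pictures are saved under pics/ and viewed, and the job is handed in when it is done.

Besides the shell and the picture viewer there is one more tool, called after "Call:" by a JSON object that holds its "op" and its "data", one argument or row to a line. carry_out: Moves the arm, as the interface text tells. Its arguments: {"type":"object","properties":{"increments":{"type":"array","items":{"type":"array"}},"fingers":{"type":"number"},"force":{"type":"number"}},"required":["increments"]}

```bash
mkdir -p pics; ls; python3 - <<'E'
from cell import env
import cv2
for n in("scene","top"):
    im=env.get_image(n); cv2.imwrite(f"pics/{n}0.png",im[:,:,::-1]); print(n,env.camera_model(n))
print(env.sense())
E
```

```text
pics
scene {'vertical_fov': 50.16438997172988, 'cx': 312.3446952758561, 'cy': 204.11989300969046, 'origin': array([1.09258388, 0.7674318 , 1.07060008]), 'attitude': array([[-0.79480157,  0.45397917, -0.40273238],
       [ 0.60671618,  0.57950372, -0.54412399],
       [-0.01363604, -0.67681485, -0.73602698]])}
top {'vertical_fov': 53.14630480357435, 'cx': 320.5677957438989, 'cy': 192.98149621576997, 'origin': array([ 0.38183012, -0.02592802,  1.07694296]), 'attitude': array([[-0.02288353, -0.99371518,  0.10957415],
       [-0.99926473,  0.02610747,  0.02807857],
       [-0.03076281, -0.10885105, -0.99358195]])}
{'clock': 0.1, 'qpos': array([-1.14399191e+00,  1.26352527e-01, -4.04857462e-02,  1.40538996e+00,
        2.56236520e-05,  1.57079770e+00]), 'joint_velocities': array([-0.00048124, -0.00053254,  0.00367676, -0.00060321,  0.00108969,
       -0.00224482]), 'joint_torque': array([ 1.21695553e-03, -4.36905742e+01,  3.53606093e+01,  1.37150296e-02,
       -2.17220759e-05, -2.43082866e-06]), 'ee_pos': array([ 0.21719214, -0.47758008,  0.23059884]), 'tool_rot': array([[ 9.10293834e-01,  4.13962331e-01, -5.69433866e-04],
       [ 4.13962722e-01, -9.10292886e-01,  1.31406463e-03],
       [ 2.56216585e-05, -1.43190932e-03, -9.99998974e-01]]), 'ft_force': array([-0.27860785,  1.02064511,  0.42838334]), 'moment': array([-0.01725221, -0.0325883 , -0.01509804]), 'finger_gap': 0.9998541883556318}
```

View pics/scene0.png

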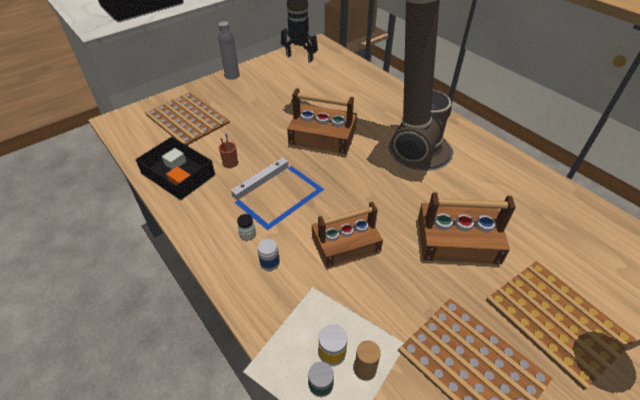

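View pics/top0.png

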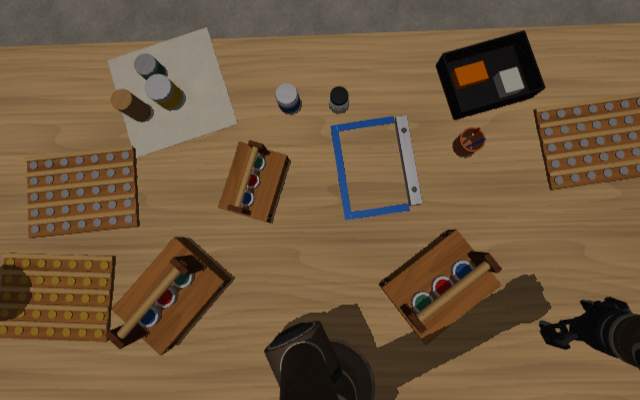

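The top view shows the smallest crate around (255,182). The bay's tape is at (335–410, 120–215), with the stop at (410,160) to its right (−y). The can, jar and pot are at (288,98), (339,98) and (470,142). Next I'll rectify at bench height and at crate-top height to measure.

```bash
cat > h.py <<'E'
import numpy as np,cv2
from cell import env
def K(n,m=None):
    m=env.camera_model(n); f=200/np.tan(np.radians(m['vertical_fov']/2))
    return np.array([[f,0,m['cx']],[0,f,m['cy']],[0,0,1]]),m['attitude'],m['origin']
def proj(n,P):
    k,R,o=K(n); q=(np.asarray(P,float)-o)@R@k.T; return q[:,:2]/q[:,2:]
def unproj(n,uv,z):
    k,R,o=K(n); d=np.c_[np.asarray(uv,float),np.ones(len(uv))]@np.linalg.inv(k).T@R.T
    return o+d*((z-o[2])/d[:,2])[:,None]
def frame(xyt,pts):
    x,y,t=xyt;c,s=np.cos(t),np.sin(t);p=np.asarray(pts,float)
    return np.c_[x+c*p[:,0]-s*p[:,1],y+s*p[:,0]+c*p[:,1],p[:,2]]
E
python3 - <<'E'
from h import *
im=cv2.imread("pics/top0.png")
c=im[90:240,200:450]; cv2.imwrite("pics/c0.png",cv2.resize(c,None,fx=3.2,fy=3.2,interpolation=cv2.INTER_CUBIC))
s=cv2.imread("pics/scene0.png")[140:280,210:400]; cv2.imwrite("pics/c1.png",cv2.resize(s,None,fx=4,fy=4,interpolation=cv2.INTER_CUBIC))
hsv=cv2.cvtColor(im,cv2.COLOR_BGR2HSV)
m=cv2.inRange(hsv,(100,150,60),(125,255,255)); m[:, :325]=0; m[:,430:]=0; m[:105]=0;m[230:]=0
v,u=np.nonzero(m); P=unproj("top",np.c_[u,v],0); print(len(P),P.min(0),P.max(0))
E
```

```text
1358 [ 4.30736053e-01 -2.29424162e-01 -2.22044605e-16] [ 0.7062303  -0.02824684  0.        ]
```

View pics/c0.png

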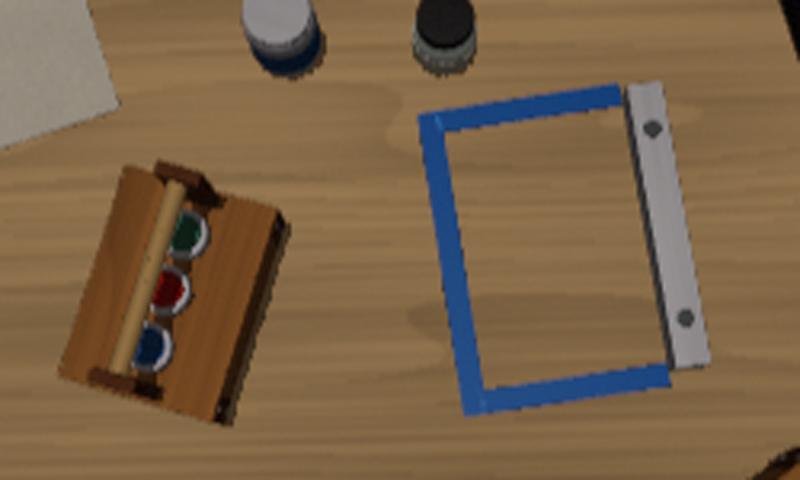

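View pics/c1.png

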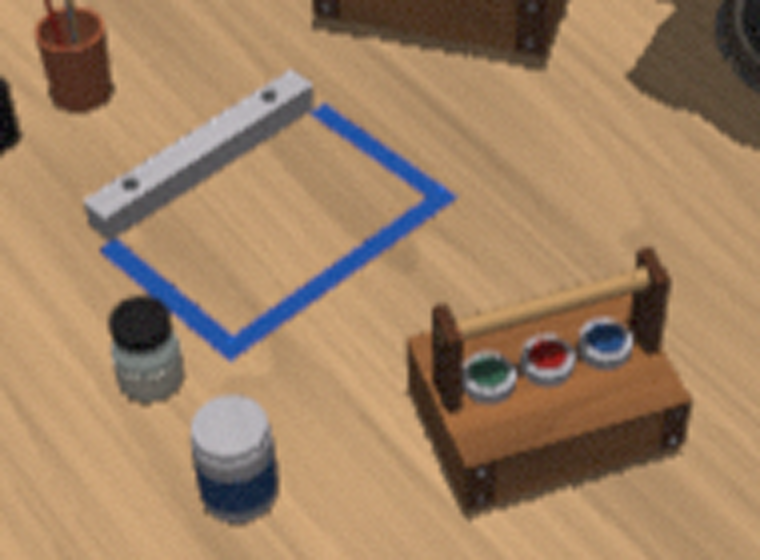

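c0 shows the crate's top corners at crop (127,165), (283,211), (220,421), (60,376), and the tape's outer corners at (418,115) and (467,414). In c1 the near top edge runs (465,457)–(690,400). I'll fit poses to these points.

```bash
cat > fit.py <<'E'
from h import *
from scipy.optimize import least_squares
def fitpose(obs,x0):
    # obs: list (cam, uv, pts)
    def r(x): return np.concatenate([(proj(n,frame(x,p))-uv).ravel() for n,uv,p in obs])
    s=least_squares(r,x0); return s.x,np.abs(s.fun).reshape(-1,2).round(1).tolist()
E
python3 - <<'E'
from fit import *
T=lambda a:np.array(a)/3.2+[200,90]
S=lambda a:np.array(a)/4+[210,140]
# world +x is up in top, +y left. crate x up, y left
cp=[[90,65,70],[90,-65,70],[-90,-65,70],[-90,65,70]]
cp=np.array(cp)/1e3
ct=("top",T([[127,165],[283,211],[220,421],[60,376]]),cp)
# scene: corners (+x,+y) near left (465,457), (-x,+y) right (690,400), (+x,-y) left (408,340)
cs=("scene",S([[465,457],[408,340],[690,400]]),cp[[0,1,3]])
for o in ([ct],[cs],[ct,cs]): print("crate",fitpose(o,[.5,.15,0]))
bp=np.array([[132,120,0],[-132,120,0],[112,100,0],[-112,100,0],[120,-65,32],[120,-95,32],[-120,-95,32],[-120,-65,32]])/1e3
bt=("top",T([[418,115],[467,414],[442,132],[483,390],[627,86],[661,83],[709,362],[675,369]]),bp)
bs=("scene",S([[231,357],[456,197],[234,332],[428,195],[110,218],[87,203],[290,70],[313,88]]),bp)
for o in ([bt],[bs],[bt,bs]): print("bay",fitpose(o,[.55,-.1,0]))
for n,t,z in (("can",[278,20],.085),("jar",[445,15],.075)): print(n,unproj("top",T([t]),z))
E
```

```text
crate (array([ 0.52732375,  0.17224581, -0.30509919]), [[0.6, 0.2], [0.2, 1.1], [0.9, 0.7], [0.5, 0.6]])
crate (array([ 0.53092621,  0.17937402, -0.32542655]), [[0.3, 1.8], [0.6, 1.8], [0.9, 0.4]])
crate (array([ 0.52822931,  0.17408646, -0.30708858]), [[0.0, 0.6], [0.8, 1.4], [1.7, 0.4], [0.3, 0.2], [0.1, 0.5], [1.1, 2.7], [0.4, 2.5]])
bay (array([ 0.57032145, -0.156678  ,  0.12305888]), [[2.2, 0.2], [3.0, 1.2], [1.5, 0.4], [1.8, 0.2], [1.5, 0.5], [2.0, 1.3], [2.7, 0.2], [1.9, 0.3]])
bay (array([ 0.5731044 , -0.15157545,  0.12332842]), [[1.0, 2.0], [2.1, 0.5], [1.0, 1.5], [1.0, 1.0], [2.3, 1.2], [1.9, 1.9], [0.3, 1.5], [0.6, 2.2]])
bay (array([ 0.57096825, -0.15547285,  0.12327584]), [[2.7, 0.4], [3.5, 0.9], [1.9, 0.2], [2.2, 0.0], [1.0, 0.7], [1.6, 1.5], [2.3, 0.0], [1.4, 0.5], [0.9, 0.9], [1.8, 0.4], [0.8, 0.5], [0.8, 0.2], [2.3, 2.1], [1.9, 2.8], [0.5, 2.3], [0.8, 3.0]])
can [[0.74367986 0.0830318  0.085     ]]
jar [[ 0.74690034 -0.05134098  0.075     ]]
```

```bash
python3 - <<'E'
from fit import *
T=lambda a:np.array(a)/3.2+[200,90]
S=lambda a:np.array(a)/4+[210,140]
bp=np.array([[132,120,0],[-132,120,0],[112,100,0],[-112,100,0],[120,-65,32],[120,-95,32],[-120,-95,32],[-120,-65,32]])/1e3
t=T([[418,115],[467,414],[442,132],[483,390],[627,86],[661,83],[709,362],[675,369]])
s=S([[231,357],[456,197],[234,332],[428,195],[110,218],[87,203],[290,70],[313,88]])
for n,uv in (("top",t),("scene",s)):
  w=np.r_[unproj(n,uv[:4],0),unproj(n,uv[4:],.032)]
  print(n,(w*1000).round(0)[:,:2].tolist())
  for sl in (slice(0,4),slice(4,8)): print(sl,fitpose([(n,uv[sl],bp[sl])],[.57,-.15,.1]))
print(fitpose([("top",t[4:],bp[4:]),("scene",s[4:],bp[4:])],[.57,-.15,.1]))
E
```

```text
top [[686.0, -28.0], [428.0, -62.0], [670.0, -48.0], [447.0, -76.0], [696.0, -202.0], [698.0, -231.0], [464.0, -259.0], [459.0, -231.0]]
slice(0, 4, None) (array([ 0.57204611, -0.16239748,  0.12991881]), [[0.4, 0.5], [0.5, 0.7], [0.4, 0.0], [0.6, 0.3]])
slice(4, 8, None) (array([ 0.56960202, -0.15121577,  0.119178  ]), [[0.3, 0.1], [0.2, 0.8], [0.5, 0.7], [0.3, 0.2]])
scene [[687.0, -25.0], [431.0, -55.0], [671.0, -46.0], [449.0, -72.0], [697.0, -192.0], [703.0, -219.0], [469.0, -253.0], [467.0, -220.0]]
slice(0, 4, None) (array([ 0.57280975, -0.15903503,  0.12176022]), [[0.3, 0.5], [0.8, 0.6], [0.3, 0.1], [0.2, 0.1]])
slice(4, 8, None) (array([ 0.57220364, -0.1421339 ,  0.14320471]), [[0.5, 0.8], [0.3, 0.2], [0.5, 0.3], [0.4, 1.0]])
(array([ 0.56991199, -0.14931285,  0.12650567]), [[1.4, 0.3], [0.9, 1.1], [0.0, 0.3], [0.8, 0.2], [1.1, 1.1], [0.8, 1.8], [0.6, 1.5], [0.3, 2.2]])
```

The tape's y = 100 mm turns out to be its centre line, since the tape fit and the stop fit then agree. That puts the bay at about (0.570, −0.150, 7°). The crate is at (0.528, 0.174, −17.5°), about 24° askew to the bay, which roughly matches the stated limit of 22°.

I'll push with open fingers for two contacts and the tool tilted 30° so the tips lead. Next I compute the moves.

```bash
cat >> fit.py <<'E'
from scipy.spatial.transform import Rotation as Ro
TH=np.radians(30)
def toolR(t):
    y=np.array([np.cos(t),np.sin(t),0]); yc=np.array([-np.sin(t),np.cos(t),0])
    z=-np.sin(TH)*yc-np.cos(TH)*np.array([0,0,1.]); return np.c_[np.cross(y,z),y,z]
def tcp(c,gap,z):
    yc=np.array([-np.sin(c[2]),np.cos(c[2])]); return np.r_[np.array(c[:2])+(0.068+gap)*yc,z]
def row(p0,R0,p,R):
    return ((p-p0)*100).round(2).tolist(),np.degrees(Ro.from_matrix(R@R0.T).as_rotvec()).round(2).tolist()
E
python3 - <<'E'
from fit import *
s=env.sense(); p0,R0=s['ee_pos'],s['tool_rot']
c=[.528,.174,-.306]
for g,z in((.05,.30),(.05,.004)): print(tcp(c,g,z),row(p0,R0,tcp(c,g,z),toolR(c[2])))
print(unproj("top",[[500,265],[440,285],[165,300],[232,280],[180,240]],.15).round(3))
E
```

```text
[0.56354713 0.28651845 0.3       ] ([34.64, 76.41, 6.94], [-23.17, 20.42, 46.91])
[0.56354713 0.28651845 0.004     ] ([34.64, 76.41, -22.66], [-23.17, 20.42, 46.91])
[[ 0.31  -0.401  0.15 ]
 [ 0.268 -0.264  0.15 ]
 [ 0.247  0.363  0.15 ]
 [ 0.289  0.208  0.15 ]
 [ 0.383  0.33   0.15 ]]
```

Call:
{"op": "carry_out", "data": {
  "increments": [
    [[4,4,9],[0,0,0]],
    [[9,10,10],[0,0,0]],
    [[15,16,10],[0,0,5]],
    [[20,22,10],[0,0,10]],
    [[25,28,10],[0,0,20]],
    [[28,34,10],[0,0,30]],
    [[30,40,10],[0,0,40]],
    [[32,46,10],[-6,5,47]],
    [[34,52,9],[-12,10,47]],
    [[34.6,58,8],[-18,16,47]],
    [[34.6,64,7],[-23.2,20.4,46.9]],
    [[34.6,70,7],[-23.2,20.4,46.9]]
  ],
  "fingers": 100
}}

```text
clock: 1.6
ee_pos: [0.5534, 0.1339, 0.3051]
tool_rot: [[0.256, 0.955, -0.152], [0.825, -0.298, -0.481], [-0.504, -0.002, -0.864]]
ft_force: [0.9, 0.2, 0.1]
finger_gap: 0.998
```

```bash
python3 - <<'E'
from fit import *
s=env.sense(); p0,R0=s['ee_pos'],s['tool_rot']; print(s['clock'],p0,s['ft_force'],s['qpos'].round(2))
c=[.528,.174,-.306]
for g,z in((.05,.30),(.05,.004)): print(row(p0,R0,tcp(c,g,z),toolR(c[2])))
E
```

```text
1.6 [0.55338328 0.13394773 0.30510206] [0.94216054 0.20547074 0.12251514] [ 0.43  0.52  0.55  1.98 -0.38  2.38]
([1.02, 15.26, -0.51], [0.23, -0.21, -0.2])
([1.02, 15.26, -30.11], [0.23, -0.21, -0.2])
```

Call:
{"op": "carry_out", "data": {
  "increments": [
    [[0,3,0],[0,0,0]],
    [[0,6.4,0],[0,0,0]],
    [[0,6.4,0],[0,0,0]],
    [[0,6.4,0],[0,0,0]]
  ]
}}

```text
clock: 2.1
ee_pos: [0.5508, 0.191, 0.3022]
tool_rot: [[0.262, 0.955, -0.142], [0.828, -0.298, -0.475], [-0.496, 0.007, -0.868]]
ft_force: [0.5, 0.8, 0.1]
finger_gap: 0.996
```

```bash
python3 - <<'E'
from fit import *
s=env.sense(); p0,R0=s['ee_pos'],s['tool_rot']; print(s['clock'],p0,s['ft_force'],s['qpos'].round(3))
c=[.528,.174,-.306]
for g,z in((.05,.30),(.05,.004)): print(row(p0,R0,tcp(c,g,z),toolR(c[2])))
for n in("scene","top"):
    im=env.get_image(n); cv2.imwrite(f"pics/{n}1.png",im[:,:,::-1])
E
```

```text
2.1 [0.55076148 0.19099369 0.30224235] [0.54783583 0.77149481 0.08697186] [ 0.51   0.576  0.637  2.02  -0.353  2.455]
([1.28, 9.55, -0.22], [-0.14, 0.44, -0.22])
([1.28, 9.55, -29.82], [-0.14, 0.44, -0.22])
```

View pics/scene1.png

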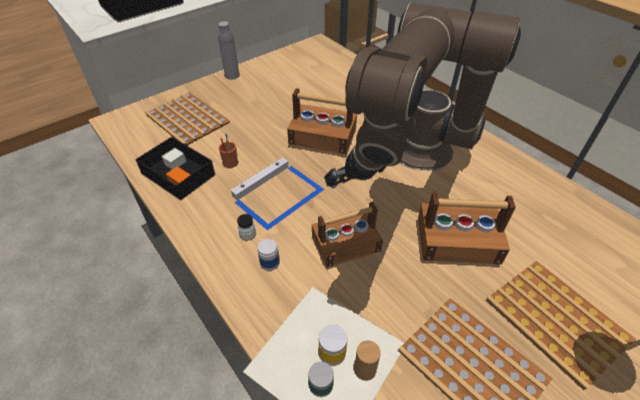

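View pics/top1.png

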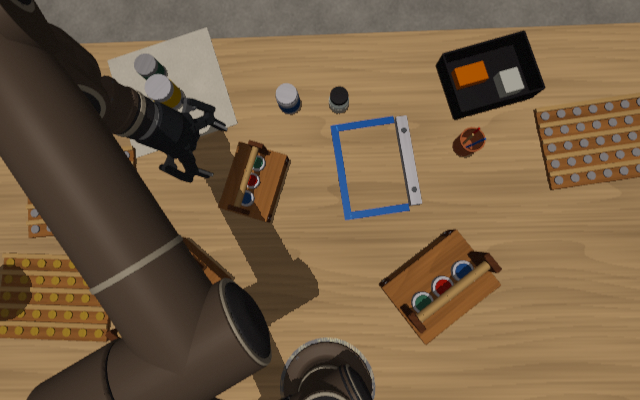

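Joint 4 is at its limit with this tilt at this height. In the top view the hand is at (200,140), left of the crate and clear of it. I'll untilt, move farther out and down, then tilt again at low height.

Call:
{"op": "carry_out", "data": {
  "increments": [
    [[0,0,0],[9,-3,0]],
    [[1,3,0],[19,-6,0]],
    [[1,4,0],[19,-6,0]],
    [[1,4,-5],[19,-6,0]],
    [[1,4,-10],[19,-6,0]],
    [[1,4,-14],[19,-6,0]],
    [[1,4,-17],[19,-6,0]],
    [[1,4,-17],[19,-6,0]]
  ]
}}

```text
clock: 3.2
ee_pos: [0.5587, 0.2304, 0.1292]
tool_rot: [[0.296, 0.954, -0.051], [0.939, -0.3, -0.17], [-0.177, 0.003, -0.984]]
ft_force: [-0.2, 0.3, -0.1]
finger_gap: 1.001
```

```bash
python3 - <<'E'
from fit import *
s=env.sense(); p0,R0=s['ee_pos'],s['tool_rot']; print(s['clock'],p0,s['ft_force'],s['qpos'].round(3))
c=[.528,.174,-.306]
for g,z in((.05,.30),(.05,.004)): print(row(p0,R0,tcp(c,g,z),toolR(c[2])))
E
```

```text
3.2 [0.55869902 0.23039114 0.12920184] [-0.16591979  0.28665354 -0.09768511] [ 0.455  0.392  0.07   1.37  -0.13   2.339]
([0.48, 5.61, 17.08], [-18.84, 6.1, -0.09])
([0.48, 5.61, -12.52], [-18.84, 6.1, -0.09])
```

Call:
{"op": "carry_out", "data": {
  "increments": [
    [[0.2,2.8,0],[-6,2,0]],
    [[0.5,5.6,0],[-12,4,0]],
    [[0.5,5.6,0],[-18.8,6.1,0]],
    [[0.5,5.6,-4],[-18.8,6.1,0]],
    [[0.5,5.6,-8],[-18.8,6.1,0]],
    [[0.5,5.6,-10],[-18.8,6.1,0]],
    [[0.5,5.6,-11],[-18.8,6.1,0]],
    [[0.5,5.6,-12],[-18.8,6.1,0]],
    [[0.5,5.6,-12.5],[-18.8,6.1,0]],
    [[0.5,5.6,-12.5],[-18.8,6.1,0]]
  ]
}}

```text
clock: 4.45
ee_pos: [0.5658, 0.2873, 0.0079]
tool_rot: [[0.262, 0.954, -0.143], [0.83, -0.298, -0.471], [-0.493, 0.005, -0.87]]
ft_force: [0.7, -0.1, 0.4]
finger_gap: 0.998
```

```bash
python3 - <<'E'
from fit import *
s=env.sense(); p0,R0=s['ee_pos'],s['tool_rot']; print(s['clock'],p0,s['ft_force'],s['qpos'].round(3))
c=[.528,.174,-.306]
for g,z in((.05,.004),(0,.004)): print(row(p0,R0,tcp(c,g,z),toolR(c[2])))
for n in("scene","top"):
    im=env.get_image(n); cv2.imwrite(f"pics/{n}2.png",im[:,:,::-1])
a=cv2.imread("pics/scene2.png")[150:300,260:460];b=cv2.imread("pics/top2.png")[90:240,140:340]
cv2.imwrite("pics/d2.png",cv2.resize(np.hstack([a,b]),None,fx=2,fy=2,interpolation=cv2.INTER_CUBIC))
E
```

```text
4.45 [0.56584962 0.28733439 0.00785525] [ 0.72473201 -0.10497148  0.43636015] [ 0.612  0.754  0.291  1.527 -0.309  2.553]
([-0.23, -0.08, -0.39], [-0.39, 0.4, -0.18])
([-1.74, -4.85, -0.39], [-0.39, 0.4, -0.18])
```

View pics/d2.png

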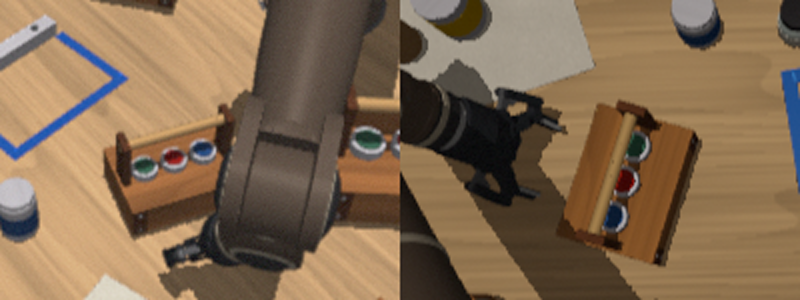

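The fingers are low, open and square to the crate's +y side, with about 5 cm of gap. I'll advance to contact.

Call:
{"op": "carry_out", "data": {
  "increments": [
    [[-0.4,-1,-0.2],[0,0,0]],
    [[-0.8,-2,-0.2],[0,0,0]],
    [[-1.1,-3,-0.2],[0,0,0]],
    [[-1.4,-3.8,-0.2],[0,0,0]],
    [[-1.6,-4.3,-0.2],[0,0,0]],
    [[-1.7,-4.8,-0.2],[0,0,0]],
    [[-1.9,-5.3,-0.2],[0,0,0]],
    [[-2.0,-5.8,-0.2],[0,0,0]]
  ]
}}

```text
clock: 5.55
ee_pos: [0.5467, 0.2321, 0.0055]
tool_rot: [[0.263, 0.955, -0.141], [0.833, -0.298, -0.467], [-0.487, 0.005, -0.873]]
ft_force: [1.3, 10.6, 1.0]
finger_gap: 1.001
```

```bash
cat > look.py <<'E'
import sys
from fit import *
k=sys.argv[1]
s=env.sense(); print(s['clock'],s['ee_pos'].round(4),s['ft_force'].round(1),s['moment'].round(2),s['qpos'].round(3), np.degrees(np.arctan2(s['tool_rot'][1,1],s['tool_rot'][0,1])).round(1))
for n in("scene","top"):
    im=env.get_image(n); cv2.imwrite(f"pics/{n}{k}.png",im[:,:,::-1])
a=cv2.imread(f"pics/scene{k}.png")[130:290,200:400];b=cv2.imread(f"pics/top{k}.png")[80:240,200:440]
cv2.imwrite(f"pics/s{k}.png",cv2.resize(a,None,fx=3.2,fy=3.2,interpolation=cv2.INTER_CUBIC))
cv2.imwrite(f"pics/t{k}.png",cv2.resize(b,None,fx=3.2,fy=3.2,interpolation=cv2.INTER_CUBIC))
E
python3 look.py 3
```

```text
5.55 [0.5467 0.2321 0.0055] [ 1.3 10.6  1. ] [ 2.03 -0.33 -0.2 ] [ 0.561  0.657  0.116  1.428 -0.326  2.502] -17.3
```

View pics/t3.png

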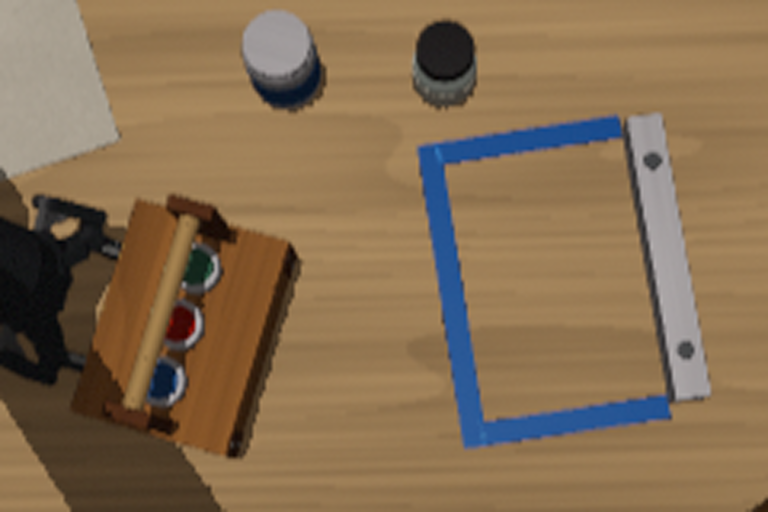

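View pics/s3.png

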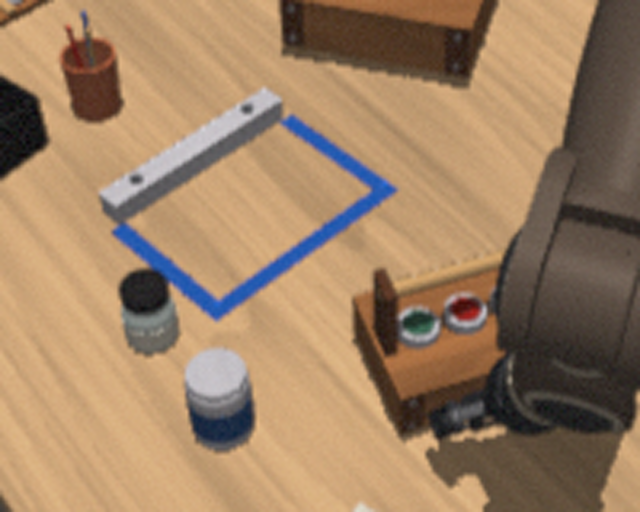

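Both fingertips are touching the side, the force is 10.6 N, and the crate is sliding level and squarely. Next I plan the arc: rotate early, then go straight.

```bash
cat > plan.py <<'E'
from fit import *
bay=np.array([.570,-.150,.125])
def plan(c,rm,L1,L3,ds=.008,end=0.0):
    # simulates heading-following; returns rows
    c=np.array(c,float); p0=tcp(c,0,0); t0=c[2]; r0=t0-bay[2]; s=0; out=[]
    n=np.array([-np.sin(bay[2]),np.cos(bay[2])])
    Y=lambda c:(c[:2]-bay[:2])@n
    Y0=Y(c); L=Y0-end
    while Y(c)>end+ds/2:
        c[:2]+=ds*np.array([np.sin(c[2]),-np.cos(c[2])]); s+=ds
        r=np.interp(s,[0,L1,L-L3-.02,L-.02],[r0,rm,rm,0]); c[2]=bay[2]+r
        out.append((*((tcp(c,0,0)-p0)[:2]*100).round(1),np.degrees(c[2]-t0).round(1)))
    X=(c[:2]-bay[:2])@np.array([np.cos(bay[2]),np.sin(bay[2])])
    return out,X,Y(c)
E
python3 - <<'E'
from plan import *
s=env.sense();R=s['tool_rot'];t=np.arctan2(R[1,1],R[0,1])
p=s['ee_pos'];c=[p[0]+.068*np.sin(t),p[1]-.068*np.cos(t),t];print(c)
for rm in(.04,.07,.1): print(rm,plan(c,rm,.08,.07)[1:])
o=plan(c,.08,.08,.07)[0]
for i,x in enumerate(o): print(i,x)
E
```

```text
[np.float64(0.5263264507857526), np.float64(0.16643236097204836), np.float64(-0.3027588581649402)]
0.04 (np.float64(-0.013436426891880196), np.float64(0.002133741240647971))
0.07 (np.float64(-0.006725890317387156), np.float64(0.002294560020484292))
0.1 (np.float64(-2.4596566445134528e-05), np.float64(0.002634400713507038))
0 (np.float64(-0.6), np.float64(-0.7), np.float64(2.9))
1 (np.float64(-1.1), np.float64(-1.4), np.float64(5.8))
2 (np.float64(-1.6), np.float64(-2.1), np.float64(8.7))
3 (np.float64(-2.1), np.float64(-2.8), np.float64(11.6))
4 (np.float64(-2.5), np.float64(-3.6), np.float64(14.5))
5 (np.float64(-2.9), np.float64(-4.4), np.float64(17.5))
6 (np.float64(-3.2), np.float64(-5.2), np.float64(20.4))
7 (np.float64(-3.5), np.float64(-6.0), np.float64(23.3))
8 (np.float64(-3.8), np.float64(-6.9), np.float64(26.2))
9 (np.float64(-4.0), np.float64(-7.7), np.float64(29.1))
10 (np.float64(-3.8), np.float64(-8.5), np.float64(29.1))
11 (np.float64(-3.7), np.float64(-9.3), np.float64(29.1))
12 (np.float64(-3.5), np.float64(-10.1), np.float64(29.1))
13 (np.float64(-3.3), np.float64(
[... 852 characters left out ...]
28 (np.float64(-0.9), np.float64(-22.6), np.float64(28.9))
29 (np.float64(-0.7), np.float64(-23.4), np.float64(28.4))
30 (np.float64(-0.4), np.float64(-24.1), np.float64(27.9))
31 (np.float64(-0.2), np.float64(-24.9), np.float64(27.4))
32 (np.float64(-0.0), np.float64(-25.7), np.float64(26.8))
33 (np.float64(0.2), np.float64(-26.5), np.float64(26.3))
34 (np.float64(0.3), np.float64(-27.3), np.float64(25.8))
35 (np.float64(0.5), np.float64(-28.0), np.float64(25.3))
36 (np.float64(0.7), np.float64(-28.8), np.float64(24.7))
37 (np.float64(0.8), np.float64(-29.6), np.float64(24.5))
38 (np.float64(0.9), np.float64(-30.4), np.float64(24.5))
39 (np.float64(1.0), np.float64(-31.2), np.float64(24.5))
```

Call:
{"op": "carry_out", "data": {
  "increments": [
    [[-0.3,-0.35,0],[0,0,1.4]],
    [[-0.6,-0.7,0],[0,0,2.9]],
    [[-0.9,-1.0,0],[0,0,4.4]],
    [[-1.1,-1.4,0],[0,0,5.8]],
    [[-1.4,-1.7,0],[0,0,7.2]],
    [[-1.6,-2.1,0],[0,0,8.7]],
    [[-1.9,-2.4,0],[0,0,10.1]],
    [[-2.1,-2.8,0],[0,0,11.6]],
    [[-2.3,-3.2,0],[0,0,13]],
    [[-2.5,-3.6,0],[0,0,14.5]],
    [[-2.7,-4.0,0],[0,0,16]],
    [[-2.9,-4.4,0],[0,0,17.5]]
  ]
}}

```text
clock: 7.15
ee_pos: [0.5176, 0.1881, 0.0056]
tool_rot: [[-0.0, 1.0, 0.008], [0.873, 0.004, -0.488], [-0.488, 0.006, -0.873]]
ft_force: [0.6, 10.2, 0.9]
finger_gap: 0.997
```

```bash
python3 look.py 4
```

```text
7.15 [0.5176 0.1881 0.0056] [ 0.6 10.2  0.9] [ 1.96  0.04 -0.09] [ 0.573  0.484 -0.163  1.211 -0.427  2.204] 0.2
```

View pics/t4.png

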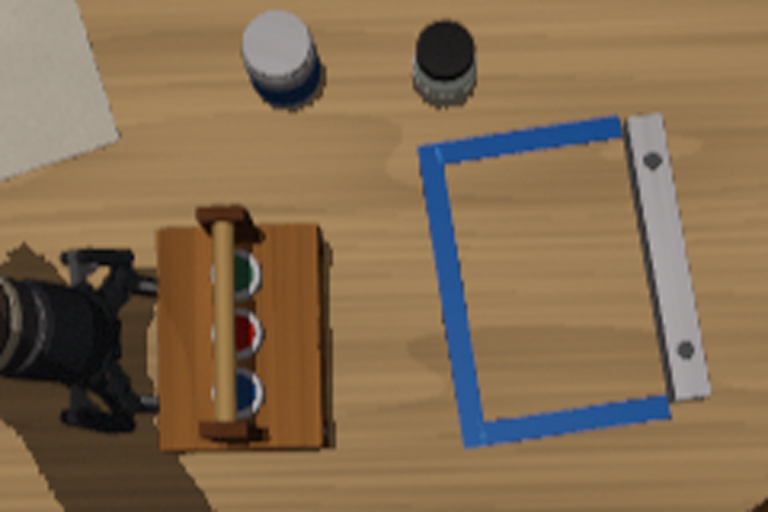

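View pics/s4.png

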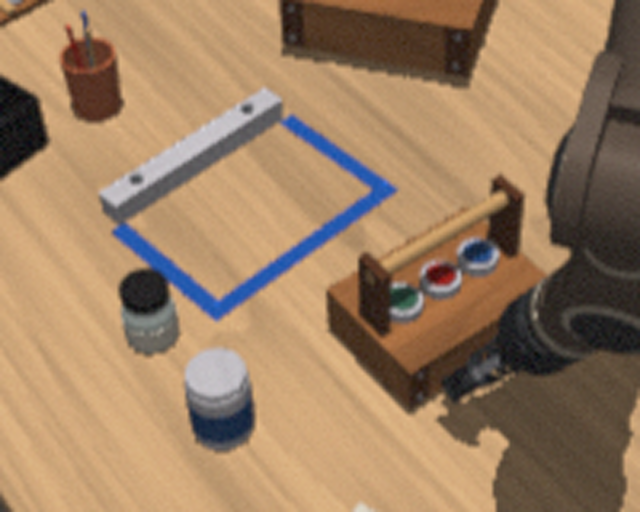

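The crate has followed. The top view shows it at yaw ≈ 0°, top corners (158,228), (320,225), (322,447), (160,449), with both fingers on its side.

```bash
python3 - <<'E'
from plan import *
T=lambda a:np.array(a)/3.2+[200,80]
cp=np.array([[90,65,70],[90,-65,70],[-90,-65,70],[-90,65,70]])/1e3
c,r=fitpose([("top",T([[158,228],[320,225],[322,447],[160,449]]),cp)],[.5,.1,0]);print(c,r)
s=env.sense();p=s['ee_pos'];print((p[:2]-c[:2]))
c[2]=.004; c[1]=.5*(c[1]+p[1]-.068)
for rm in(.04,.08,.12): print(rm,plan(c,rm,.04,.07)[1:])
o=plan(c,.1,.04,.07)[0]
for i,x in enumerate(o): print(i,*map(float,x))
E
```

```text
[ 0.51627931  0.11835687 -0.00476179] [[0.3, 0.3], [0.0, 0.6], [0.2, 0.2], [0.4, 0.6]]
[0.00096415 0.06909917]
0.04 (np.float64(-0.014734805020670426), np.float64(0.0017481551448435462))
0.08 (np.float64(-0.006804514766633939), np.float64(0.0021502229610300956))
0.12 (np.float64(0.001104460832460872), np.float64(0.002840280886017039))
0 -0.3 -0.8 2.5
1 -0.6 -1.6 5.1
2 -0.8 -2.5 7.6
3 -1.0 -3.3 10.1
4 -1.1 -4.1 12.7
5 -0.9 -4.9 12.7
6 -0.8 -5.7 12.7
7 -0.6 -6.5 12.7
8 -0.4 -7.3 12.7
9 -0.2 -8.0 12.7
10 -0.1 -8.8 12.7
11 0.1 -9.6 12.7
12 0.3 -10.4 12.7
13 0.5 -11.2 12.7
14 0.7 -11.9 12.7
15 0.8 -12.7 12.7
16 1.0 -13.5 12.7
17 1.2 -14.3 12.7
18 1.4 -15.1 12.7
19 1.6 -15.8 12.7
20 1.7 -16.6 12.7
21 1.9 -17.4 12.7
22 2.1 -18.2 12.6
23 2.3 -18.9 12.0
24 2.6 -19.7 11.3
25 2.8 -20.5 10.7
26 3.1 -21.3 10.0
27 3.3 -22.0 9.3
28 3.5 -22.8 8.7
29 3.7 -23.6 8.0
30 3.9 -24.4 7.4
31 4.0 -25.1 6.9
32 4.1 -25.9 6.9
33 4.2 -26.7 6.9
```

Vision and tool agree to about 1 mm. I'll continue with rows 0–11.

Call:
{"op": "carry_out", "data": {
  "increments": [
    [[-0.3,-0.8,0],[0,0,2.5]],
    [[-0.6,-1.6,0],[0,0,5.1]],
    [[-0.8,-2.5,0],[0,0,7.6]],
    [[-1.0,-3.3,0],[0,0,10.1]],
    [[-1.1,-4.1,0],[0,0,12.7]],
    [[-0.9,-4.9,0],[0,0,12.7]],
    [[-0.8,-5.7,0],[0,0,12.7]],
    [[-0.6,-6.5,0],[0,0,12.7]],
    [[-0.4,-7.3,0],[0,0,12.7]],
    [[-0.2,-8.0,0],[0,0,12.7]],
    [[-0.1,-8.8,0],[0,0,12.7]],
    [[0.1,-9.6,0],[0,0,12.7]]
  ]
}}

```text
clock: 8.75
ee_pos: [0.5182, 0.0917, 0.0055]
tool_rot: [[-0.193, 0.975, 0.114], [0.851, 0.224, -0.475], [-0.488, 0.006, -0.873]]
ft_force: [-2.8, 10.0, 2.1]
finger_gap: 1.0
```

Call:
{"op": "carry_out", "data": {
  "increments": [
    [[0.2,-0.8,0],[0,0,0]],
    [[0.4,-1.6,0],[0,0,0]],
    [[0.6,-2.3,0],[0,0,0]],
    [[0.7,-3.1,0],[0,0,0]],
    [[0.9,-3.9,0],[0,0,0]],
    [[1.1,-4.7,0],[0,0,0]],
    [[1.3,-5.5,0],[0,0,0]],
    [[1.5,-6.2,0],[0,0,0]],
    [[1.6,-7.0,0],[0,0,0]]
  ]
}}

```text
clock: 9.88
ee_pos: [0.5344, 0.0217, 0.0055]
tool_rot: [[-0.193, 0.974, 0.115], [0.851, 0.224, -0.475], [-0.489, 0.006, -0.873]]
ft_force: [-1.6, 10.5, 1.7]
finger_gap: 0.999
```

```bash
python3 look.py 5
```

```text
9.875 [0.5344 0.0217 0.0055] [-1.6 10.5  1.7] [1.99 0.34 0.16] [ 0.313  0.275 -0.461  0.878 -0.509  1.67 ] 13.0
```

View pics/t5.png

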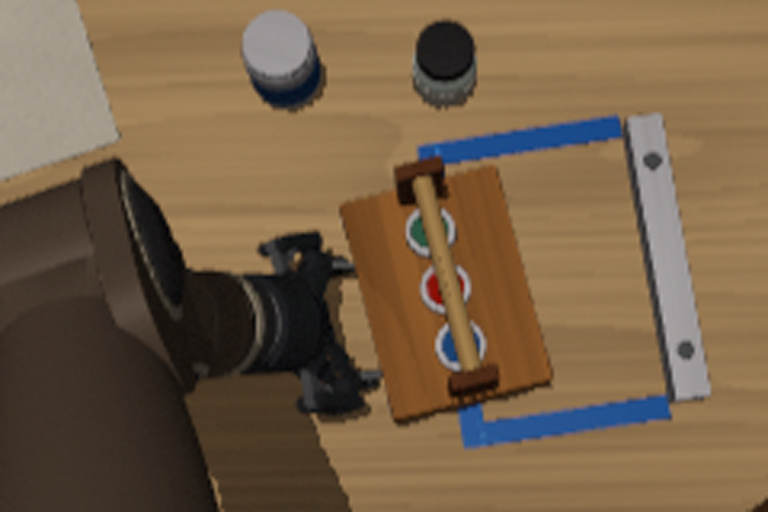

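View pics/s5.png

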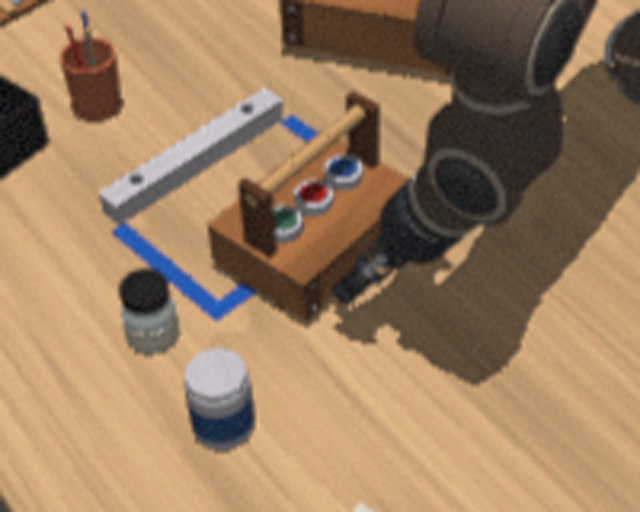

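The crate is half in the bay, level, with top corners at (341,208), (497,167), (552,381), (397,421). I'll refit and plan the last stretch.

```bash
python3 - <<'E'
from plan import *
T=lambda a:np.array(a)/3.2+[200,80]
cp=np.array([[90,65,70],[90,-65,70],[-90,-65,70],[-90,65,70]])/1e3
c,r=fitpose([("top",T([[341,208],[497,167],[552,381],[397,421]]),cp)],[.5,.1,0]);print(c,r)
s=env.sense();p=s['ee_pos'];t=np.radians(13.0);c2=np.array([p[0]+.068*np.sin(t),p[1]-.068*np.cos(t),t]);print(c2)
for rm in(.04,.1,.14): print(rm,plan(c,rm,.04,.03)[1:],plan(c2,rm,.04,.03)[1:])
o=plan(c2,.1,.02,.03)[0]
for i,x in enumerate(o): print(i,*map(float,x))
E
```

```text
[ 0.5463436  -0.04695712  0.22543468] [[0.3, 0.6], [0.1, 0.3], [1.0, 0.3], [0.6, 0.6]]
[ 0.54968203 -0.04577464  0.2268928 ]
0.04 (np.float64(-0.006204870037384145), np.float64(0.0013338178552956665)) (np.float64(-0.0026779090159378136), np.float64(0.0020945811981160846))
0.1 (np.float64(-0.003192331672404856), np.float64(0.0015357717799341802)) (np.float64(0.00038286905088164805), np.float64(0.0023010601799869483))
0.14 (np.float64(-0.0011908223704218633), np.float64(0.0017479832526243958)) (np.float64(0.0024163339859830037), np.float64(0.0025181683180803354))
0 0.2 -0.8 -0.0
1 0.4 -1.6 -0.1
2 0.6 -2.3 -0.1
3 0.7 -3.1 -0.1
4 0.9 -3.9 -0.1
5 1.1 -4.7 -0.1
6 1.3 -5.5 -0.1
7 1.6 -6.2 -1.6
8 2.0 -6.9 -3.2
9 2.3 -7.7 -4.7
10 2.5 -8.5 -5.8
11 2.6 -9.3 -5.8
12 2.7 -10.1 -5.8
```

Call:
{"op": "carry_out", "data": {
  "increments": [
    [[0.2,-0.8,0],[0,0,0]],
    [[0.4,-1.6,0],[0,0,0]],
    [[0.6,-2.3,0],[0,0,0]],
    [[0.7,-3.1,0],[0,0,0]],
    [[0.9,-3.9,0],[0,0,0]],
    [[1.1,-4.7,0],[0,0,0]],
    [[1.3,-5.5,0],[0,0,-0.6]],
    [[1.6,-6.2,0],[0,0,-2]],
    [[2.0,-6.9,0],[0,0,-3.6]],
    [[2.3,-7.7,0],[0,0,-5]],
    [[2.5,-8.5,0],[0,0,-5.8]],
    [[2.6,-9.0,0],[0,0,-5.8]]
  ]
}}

```text
clock: 11.48
ee_pos: [0.5604, -0.0686, 0.0054]
tool_rot: [[-0.106, 0.992, 0.066], [0.866, 0.124, -0.484], [-0.489, 0.006, -0.872]]
ft_force: [-2.4, 11.7, 4.5]
finger_gap: 1.0
```

```bash
python3 look.py 6
```

```text
11.475 [ 0.5604 -0.0686  0.0054] [-2.4 11.7  4.5] [ 2.    0.34 -0.11] [ 0.137  0.298 -0.428  0.846 -0.511  1.585] 7.1
```

View pics/t6.png

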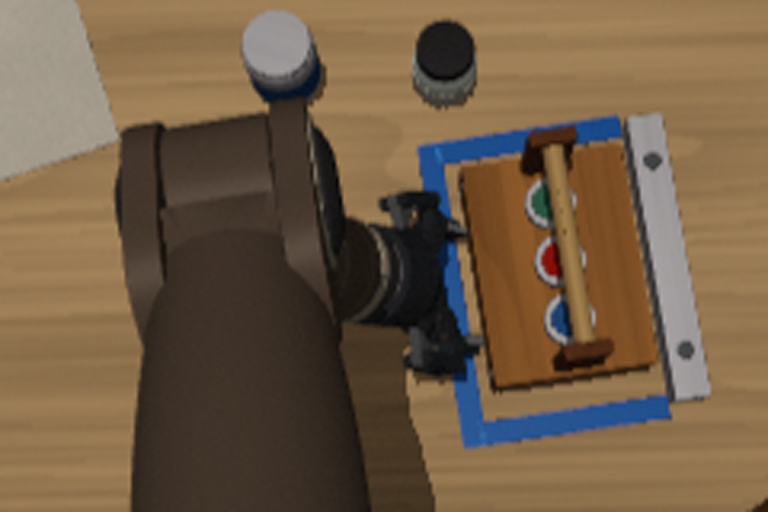

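View pics/s6.png

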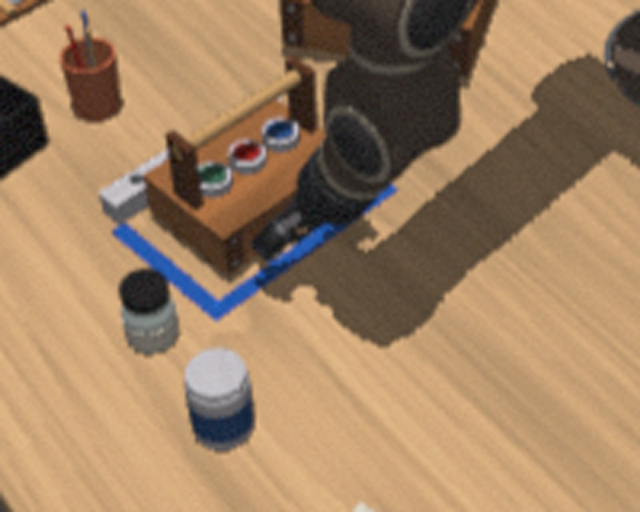

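The crate is in the bay and parallel to the stop, with about 1 cm to go. I'll creep in and watch the force.

Call:
{"op": "carry_out", "data": {
  "increments": [
    [[0.03,-0.2,0],[0,0,0]],
    [[0.05,-0.4,0],[0,0,0]],
    [[0.08,-0.6,0],[0,0,0]],
    [[0.1,-0.8,0],[0,0,0]],
    [[0.12,-0.9,0],[0,0,0]],
    [[0.12,-1.0,0],[0,0,0]]
  ]
}}

```text
clock: 12.32
ee_pos: [0.5616, -0.0782, 0.0055]
tool_rot: [[-0.106, 0.992, 0.066], [0.866, 0.125, -0.484], [-0.489, 0.006, -0.872]]
ft_force: [-0.4, 11.1, 2.8]
finger_gap: 1.001
```

Call:
{"op": "carry_out", "data": {
  "increments": [
    [[0.01,-0.1,0],[0,0,0]],
    [[0.02,-0.2,0],[0,0,0]]
  ]
}}

```text
clock: 12.58
ee_pos: [0.5618, -0.0802, 0.0055]
tool_rot: [[-0.106, 0.992, 0.066], [0.866, 0.125, -0.484], [-0.489, 0.006, -0.872]]
ft_force: [-1.4, 12.1, 3.7]
finger_gap: 0.998
```

Call:
{"op": "carry_out", "data": {
  "increments": [
    [[0.01,-0.1,0],[0,0,0]],
    [[0.02,-0.2,0],[0,0,0]]
  ]
}}

```text
clock: 12.82
ee_pos: [0.562, -0.0822, 0.0055]
tool_rot: [[-0.106, 0.992, 0.066], [0.866, 0.125, -0.484], [-0.489, 0.006, -0.872]]
ft_force: [-1.2, 11.4, 3.0]
finger_gap: 1.002
```

```bash
python3 look.py 7
```

```text
12.825 [ 0.562  -0.0822  0.0055] [-1.2 11.4  3. ] [2.02 0.25 0.03] [ 0.112  0.294 -0.434  0.83  -0.511  1.555] 7.2
```

View pics/t7.png

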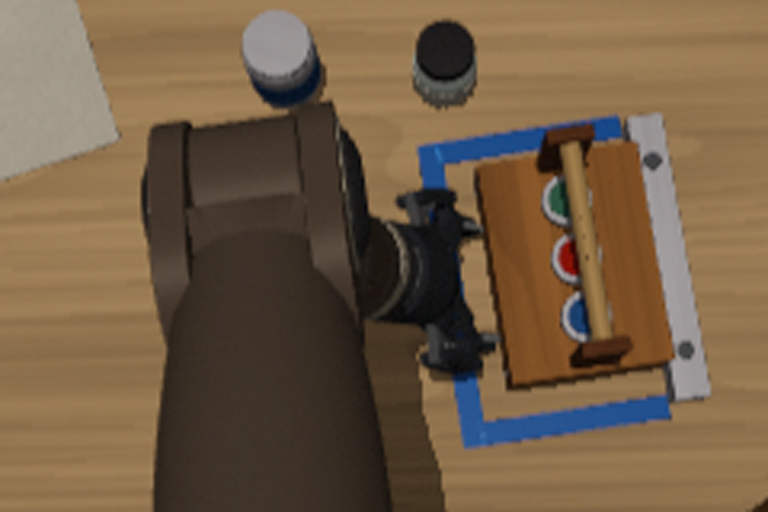

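View pics/s7.png

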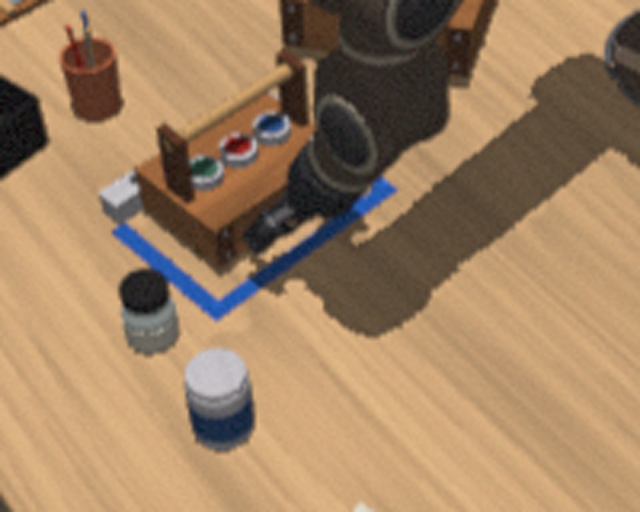

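Still sliding (11 N), not yet at the stop. I'll continue in 1 mm steps.

Call:
{"op": "carry_out", "data": {
  "increments": [
    [[0.01,-0.1,0],[0,0,0]],
    [[0.02,-0.2,0],[0,0,0]]
  ]
}}

```text
clock: 13.18
ee_pos: [0.5622, -0.0842, 0.0055]
tool_rot: [[-0.106, 0.992, 0.066], [0.866, 0.125, -0.484], [-0.489, 0.006, -0.872]]
ft_force: [-0.9, 11.8, 3.6]
finger_gap: 1.001
```

Call:
{"op": "carry_out", "data": {
  "increments": [
    [[0.01,-0.1,0],[0,0,0]],
    [[0.02,-0.2,0],[0,0,0]]
  ]
}}

```text
clock: 13.42
ee_pos: [0.5624, -0.0848, 0.0054]
tool_rot: [[-0.107, 0.992, 0.067], [0.867, 0.126, -0.481], [-0.486, 0.006, -0.874]]
ft_force: [-4.5, 22.2, 8.4]
finger_gap: 0.999
```

Call:
{"op": "carry_out", "data": {
  "increments": [
    [[0.01,-0.1,0],[0,0,0]]
  ]
}}

```text
clock: 13.55
ee_pos: [0.5625, -0.0848, 0.0054]
tool_rot: [[-0.108, 0.992, 0.067], [0.868, 0.127, -0.48], [-0.484, 0.006, -0.875]]
ft_force: [-6.2, 28.0, 9.2]
finger_gap: 1.002
```

The TCP stalls at y = −0.0848 and the force climbs to 28 N, so the crate is on the stop. I'll back straight out, then raise the hand.

Call:
{"op": "carry_out", "data": {
  "increments": [
    [[-0.03,0.3,0],[0,0,0]],
    [[-0.1,1,0],[0,0,0]],
    [[-0.3,2,0],[0,0,0]],
    [[-0.5,4,0],[0,0,0]],
    [[-0.8,6.5,0],[0,0,0]],
    [[-1.1,9,0],[0,0,0]],
    [[-1.4,11,2],[0,0,0]],
    [[-1.6,13,5],[0,0,0]],
    [[-2,16,9],[0,0,0]],
    [[-4,19,12],[0,0,0]],
    [[-7,22,14],[0,0,0]],
    [[-9,24,15],[0,0,0]]
  ]
}}

```text
clock: 15.05
ee_pos: [0.471, 0.1517, 0.1566]
tool_rot: [[-0.105, 0.992, 0.066], [0.864, 0.124, -0.488], [-0.493, 0.005, -0.87]]
ft_force: [0.9, 0.0, -0.7]
finger_gap: 1.001
```

```bash
python3 look.py 8
```

```text
15.05 [0.471  0.1517 0.1566] [ 0.9  0.  -0.7] [ 0.42  0.05 -0.01] [ 0.58   0.244 -0.154  1.413 -0.46   2.085] 7.1
```

View pics/t8.png

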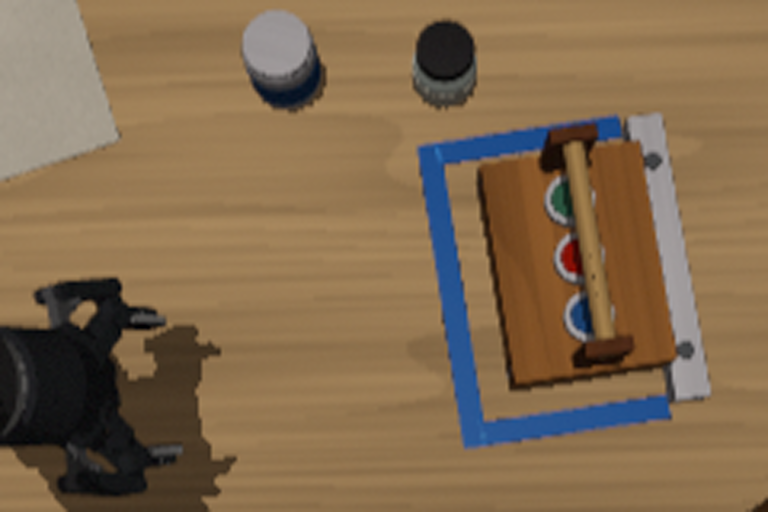

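View pics/s8.png

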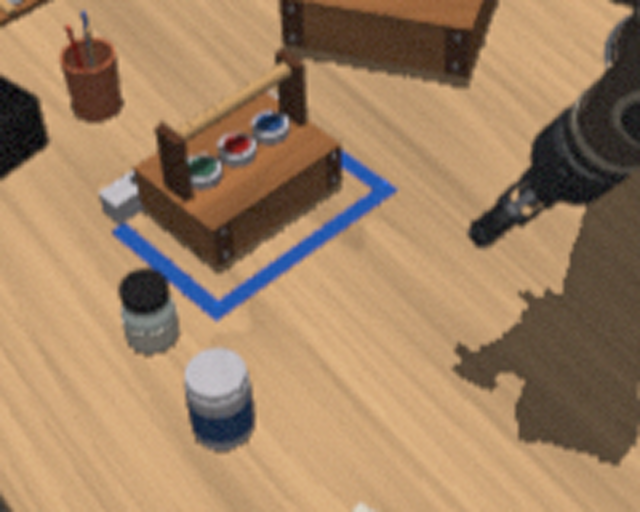

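The hand is clear. The crate stands inside the tape with its side over the stop edge, top corners (479,168), (638,143), (677,361), (514,387). Last, I'll check it numerically against the stop.

```bash
python3 - <<'E'
from plan import *
T=lambda a:np.array(a)/3.2+[200,80]
S=lambda a:np.array(a)/3.2+[200,130]
cp=np.array([[90,65,70],[90,-65,70],[-90,-65,70],[-90,65,70]])/1e3
bp=np.array([[132,110,0],[-132,110,0],[112,90,0],[-112,90,0],[120,-65,32],[120,-95,32],[-120,-95,32],[-120,-65,32]])/1e3
t=np.array([[418,115],[467,414],[442,132],[483,390],[627,86],[661,83],[709,362],[675,369]])/3.2+[200,90]
b,rb=fitpose([("top",t,bp)],[.57,-.15,.1]); print("bay",b,np.max(rb))
for o in ([("top",T([[479,168],[638,143],[677,361],[514,387]]),cp)],[("scene",S([[220,233],[137,171],[341,150]]),cp[[0,1,3]])]):
    c,r=fitpose(o,[.57,-.15,.1]); d=c-b; cs,sn=np.cos(b[2]),np.sin(b[2])
    print(c,np.max(r),"bayframe mm",1e3*(cs*d[0]+sn*d[1]),1e3*(cs*d[1]-sn*d[0]),"yaw",d[2])
a=cv2.imread("pics/top0.png").astype(int);e=cv2.imread("pics/top8.png").astype(int)
for n,(u,v) in dict(can=(288,98),jar=(339,98),pot=(470,142)).items():
    print(n,abs(a-e)[v-22:v+22,u-22:u+22].max())
E
```

```text
bay [ 0.56967552 -0.15189484  0.1228315 ] 1.1
[ 0.56716579 -0.15106814  0.12758777] 0.4 bayframe mm -2.389540016381329 1.127964455361272 yaw 0.004756271297279638
[ 0.5749686  -0.13808673  0.13551075] 1.4 bayframe mm 6.945004974847558 13.055546851210725 yaw 0.012679256704948585
can 17
jar 18
pot 18
```

```bash
python3 -c "
from cell import env
env.hand_in(); s=env.sense(); print(s['clock'],s['ft_force'])"
```

```text
the job is handed in; nothing more can be done
the job is handed in; nothing more can be done
```

The crate is in its bay against the metal stop and the job is handed in; I got no verdict back. I pushed it with both open fingertips, contact about 2 cm up by geometry, and the hand tilted back about 30°. It went along an arc that straightened it and then straight in, taking about 15 s.

**Flush against the stop:** Sliding took 10–12 N. The force then rose to 28 N while the hand stalled, so the crate is on the stop.

**Position:** The top camera puts the crate about 2 mm off home along the stop, 1 mm off towards it, and 0.005 rad off parallel. Its ends are inside the tape.

**Other objects:** The can, jar and pot show no change in the top picture. The crate stayed upright in every picture, and the hand backed out clear with about zero force.

**What disagreed:**
- **Scene camera:** It put the crate 13 mm off towards the stop when compared with the top camera's bay position, outside the 9 mm limit. Against its own fit of the stop the gap was about 4 mm. I put this down to camera bias and relied on the force and the top view.
- **Starting skew:** I measured about 24° at the start, slightly over the stated 22°.

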